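# Wind a derailleur cage to its stop for oiling

## Robot

A 6-joint arm with a two-finger parallel gripper is mounted at the origin on a cart in front of the work surface, level with it; the furniture and walls round the work are solid. World frame = base frame: x ahead of the robot, y to its left, z up, the work surface at z = 0. Lengths are in m, angles in degrees, forces in N, time in s.
With the tool pointing down it reaches from about 0.35 to 0.875 m from the base axis. Payload 15.5 kg.
Tool frame: the origin (TCP) lies between the finger pads; the fingertips stand 8 mm ahead of it and the grasp point (between the pads) lies 11 mm behind it; z points along the fingers, y is the line along which they close (so a half turn about z gives the same grasp; the last joint's range is limited). The gripper opens to 85 mm and grips with 20 to 120 N. Pads are 22 mm wide; open, the fingers measure 114 mm over their backs; the gripper's body (76 mm by 85 mm) begins 54 mm behind the grasp point. The pads swing forward as they close: fully open they stand 13 mm farther back than shut.
Start: joints at [-75.373, 28.281, 77.091, -0, 74.628, -5.472], TCP at [0.215, -0.587, 0.239] pointing down, gripper open.
Joint ranges: [-166.48, 166.48], [-47.26, 123.95], [12.59, 153.08], [-70.14, 250.14], [6.76, 159.57], [-176.63, 176.63]. Speed limits (degrees/s): [108.29, 108.29, 147.25, 172.46, 172.46, 172.46].

## Interface

Orientations are given as a 3x3 rotation matrix whose columns are the frame's x, y, z axes.
In Python, from plant import r, imaging, hand_in gives the robot as it stands. The module is installed in compiled form; this text tells all that it offers.
- The arm moves only by the tool drive_tool, never from a script. Its argument "series" is a list of rows, each an object with "linear": the shift along the world's x, y, z in m, a list of three; "delta_rot": the turn, a rotation vector about the world's x, y, z in rad, a list of three; "fingers": the opening, from 0 (shut) to 1 (fully open). A call has 1 to 10 rows; each row is the pose to reach, as a shift and turn from the pose commanded when the call began; what a row does not reach only later rows make up. A row lasts 1/10 s, in which the tool goes at most 50 mm and 8.59 degrees, less where a joint would pass 70% of its speed; a pose out of reach is approached as far as the arm can. A call with a gripper value outside its range is refused whole. The fingers move at their own pace and stop on an object; the grip force is fixed at half the most. Time passes only in rows, so rows that repeat a pose let the fingers close. It gives the time, the measured TCP pose, the force, the opening and the grip force at its end, in the units of the state.
- r.get_obs(): the state, without advancing time (a new reading comes with each control period).
- imaging.capture(name): name is "side" or "top"; returns (picture, depth): 384x512x3 uint8, red, green, blue; 384x512 float32, m along the optical axis (not along the pixel's ray), 0 where there is no reading.
- imaging.camera_info(name): a dict with "camera_matrix" (3x3 intrinsics, pixels), "rvec" (rotation vector, rad) and "tvec" (3), from world to camera coordinates, as OpenCV has them. Camera axes: x right, y down, z forward; pixel columns grow to the right and rows downward; lengths in m; the calibration is good to about 2 mm. A picture is of the moment at which its call begins. camera_info takes no time and is no camera call.
- hand_in(): hands the job in; it is judged then, once.
The state is a dict: "time": time; "joint_pos": joint angles; "qvel": joint speeds; "tau": joint torques, N m; "tool_pos": TCP position; "tcp_rot": TCP orientation; "contact_force": force on the tool from outside, world axes, zero at the start; "wrist_torque": the same for the moment, N m; "opening": opening from 0.0 (shut) to 1.0 (fully open); "grasp_force": force on a finger pad.
Only numpy, scipy, OpenCV 4.12 (cv2) and the standard library are available. Lean on these libraries where they do the work, as an engineer would, in place of code of your own. Each camera call takes 0.05 s, during which the arm holds its last target. There are 200 camera calls.

## Task

I am about to oil the derailleur held in the vise, but the oil bottle has been knocked over: stand it upright on the bench again and let go of it. Then swing the derailleur's cage arm round against its spring as far as it goes and keep holding it against the stop with the fingers, so that I can drip oil into the pivot; finish while still holding it there. Leave the other loose things on the bench where they are.

Things in the scene. Friction and masses are not known exactly. Their poses are not given: they have to be found in the camera images.
- oil_bottle: white plastic oil bottle with a pointed cap, 160 mm long, about 0.14 kg, lying on its side on the bench at the start. Origin: centre of its base; its own z axis runs from the base to the cap. Along z: round body, 60 mm diameter, up to 99 mm; shoulder tapering in up to 131 mm; cap, a straight 30 mm collar from 128 to 149 mm and a 16 mm nozzle up to 160 mm.
- vise: grey machine vise, fixed to the bench, 122 by 170 mm, jaws 86 mm high; origin: centre of its underside, own z up. It clamps a bicycle rear derailleur by the hanger, flat, outer face up, sticking out towards the vise's own -x up to 210 mm from its origin; highest part (hanger bolt) 112 mm above the bench. Screw and tommy bar at own +y, to 120 mm from the origin.
- cage_pivot (a point): point on the upright axis about which the cage arm turns, 62 mm above the bench, under the derailleur's round spring housing (37 mm diameter, top 103 mm above the bench).
- tension_pulley (a point): centre of the toothed black pulley at the free end of the cage arm, 85 mm from the pivot and 62 mm above the bench. The pulley is 46 mm in diameter over the teeth and 8 mm thick, between two narrower plates; the end of the cage reaches from 52 to 74 mm above the bench, and is open above, below and round its end.
- cage_swing (a joint): angle of the cage arm in rad: 0 at rest, where its spring holds it, 1.65 at the stop. It grows as the arm turns counter-clockwise seen from above. The spring resists with about 2 N at the pulley at the start of the swing and about 6 N at the stop, and swings the arm back when it is let go.
- cage: the cage arm with its two pulleys (about 0.08 kg). Origin on the pivot axis at bench height; own x runs from the pivot to the tension pulley, own z up.
- magnet_dish: round steel dish, 112 mm wide, 28 mm high; origin at the centre of its underside. Leave it alone.
- hex_key: L-shaped hex key, 103 by 37 by 7 mm, lying on the bench. Leave it alone.
- sprocket: flat toothed sprocket, 70 mm wide, 6 mm thick, lying on the bench. Leave it alone.
- axle_nut: hexagonal steel nut, 24 by 27 by 13 mm, lying on the bench. Leave it alone.

How it is judged:
By the outcome, as a careful person would: the job done as asked, in the order asked, and still so for the second after the job is handed in, while the arm keeps its last pose, push and grip.
It also fails if it takes over 58 s, if anything falls off the work surface, if the arm or the gripper's body presses on something with over 40 N, if the wrist force passes 120 N, or if a joint passes its speed limit or range.

## Working session

There is one attempt and no reset: what is moved stays moved. The work goes in short steps, Python scripts to look and compute and a tool call to move; the robot and the scene stay as the last step left them, time stands still between calls to the robot, and variables do not carry over. Pictures are saved under pics/ and viewed, at most 10 in all, crops included, and the job is handed in when it is done.

Besides the shell and the picture viewer there is one more tool, called after "Call:" as name(argument=value, ...) on one line, values as JSON. drive_tool: Moves the arm, as the interface text tells. Its arguments: {"type":"object","properties":{"series":{"type":"array"}},"required":["series"]}

```bash
mkdir -p pics
cat > h.py <<'E'
import numpy as np, cv2
from plant import r, imaging, hand_in
def cam(n):
    c=imaging.camera_info(n); K=np.array(c["camera_matrix"]); R=cv2.Rodrigues(np.array(c["rvec"],float))[0]; t=np.array(c["tvec"],float).ravel()
    return K,R,t
def cloud(n,d):
    K,R,t=cam(n); v,u=np.mgrid[:d.shape[0],:d.shape[1]]
    P=np.stack([(u-K[0,2])/K[0,0]*d,(v-K[1,2])/K[1,1]*d,d],-1)
    return (P-t)@R
def ray(n,u,v,z):
    K,R,t=cam(n); C=-R.T@t; d=R.T@np.linalg.inv(K)@np.array([u,v,1.]); return C+d*(z-C[2])/d[2]
def snap(n,f):
    im,d=imaging.capture(n); cv2.imwrite(f,im[:,:,::-1]); np.savez(""+n+".npz",im=im,d=d); return im,d
E
python3 - <<'E'
from h import *
ims=[snap(n,f"pics/{n}0.png")[0] for n in("top","side")]
for n in("top","side"):
    K,R,t=cam(n);print(n,K[0,0],(-R.T@t).round(3),R.round(2).tolist())
print(r.get_obs())
E
```

```text
top 359.26723785703956 [ 0.389 -0.21   0.898] [[0.0, -1.0, 0.02], [-0.99, -0.0, -0.14], [0.14, -0.02, -0.99]]
side 399.84199599838377 [ 0.15  -1.168  0.581] [[0.93, -0.37, -0.03], [-0.19, -0.41, -0.89], [0.32, 0.83, -0.45]]
{'time': 0.1, 'joint_pos': array([-7.53729189e+01,  2.83103087e+01,  7.71228301e+01,  2.50617291e-03,
        7.46281668e+01, -5.47256418e+00]), 'qvel': array([ 0.02072021, -0.13923161, -0.10560147, -0.03100721,  0.02808949,
        0.00944607]), 'tau': array([ 7.19193486e-03, -8.83579803e+01, -3.84562898e+01,  2.76907167e-04,
        5.12180733e-03, -1.68654663e-05]), 'tool_pos': array([ 0.21471408, -0.58663643,  0.23877534]), 'tcp_rot': array([[ 9.39100389e-01,  3.43642849e-01, -2.29390236e-04],
       [ 3.43642895e-01, -9.39099817e-01,  1.04595605e-03],
       [ 1.44014988e-04, -1.06108606e-03, -9.99999427e-01]]), 'contact_force': array([-0.2589775 , -0.69324152, -0.4477652 ]), 'wrist_torque': array([ 0.04800216,  0.05916612, -0.02765027]), 'grasp_force': 0.0, 'opening': 1.0001571552631254}
```

View pics/top0.png

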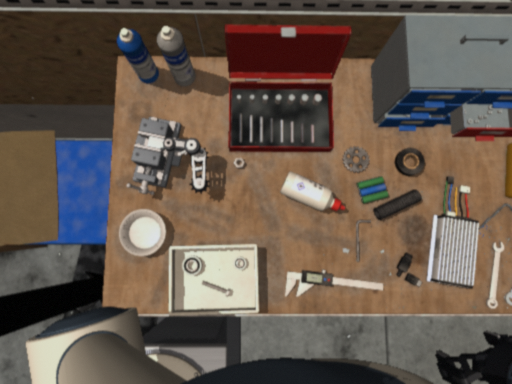

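View pics/side0.png

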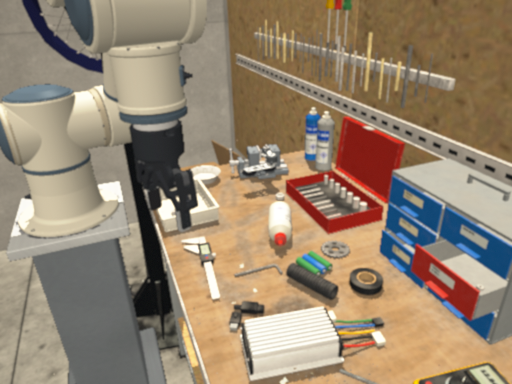

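Top view: the vise is at (158,150). The cage pivot is near (194,146) with its pulley near (199,183). The nut is at (239,162), and the bottle runs from its base at (287,185) to its red tip at (344,208). The toolbox edge is at (230,150). The cage swings from image-down towards image-right.

Run:
```python
from h import *
z=np.load("top.npz");im,d=z["im"],z["d"];P=cloud("top",d)
h=P[...,2]
def reg(u0,u1,v0,v1,lo,hi):
    m=np.zeros(h.shape,bool);m[v0:v1,u0:u1]=True
    return m&(h>lo)&(h<hi)&(d>0)
m=reg(272,352,168,216,.012,.1); Q=P[m]
c,ev=cv2.PCACompute(Q[:,:2].astype(np.float32),None)
a=ev[0];a=a if a[1]<0 else -a
s=(Q[:,:2]-c[0])@a; w=(Q[:,:2]-c[0])@np.array([-a[1],a[0]])
print("bottle",len(Q),c,a,np.degrees(np.arctan2(a[1],a[0])),"s",s.min(),s.max(),"w",np.percentile(w,[0,2,98,100]),"hmax",Q[:,2].max())
for k in np.arange(s.min(),s.max(),.02):
    q=(s>=k)&(s<k+.02);print(round(k,3),w[q].min().round(3),w[q].max().round(3),Q[q,2].max().round(3))
print("bench",np.median(h[205:225,270:300]))
# derailleur heights
for v in range(128,200,4): print(v,[int(1000*x) for x in h[v,176:240:4]])
print("toolbox",h[100:150:5,229].round(3),P[150,232],P[150,330],P[145,232])
print("nut",P[162,239]); 
b=cv2.resize(im[125:200,120:250],None,fx=6,fy=6,interpolation=cv2.INTER_CUBIC);cv2.imwrite("pics/c1.png",b[:,:,::-1])
```

```text
bottle 1343 [[ 0.51485467 -0.35488313]] [-0.39133605 -0.9202479 ] -113.03765 s -0.06647085585856327 0.09372004332209405 w [-0.02610357 -0.02487743  0.03021141  0.03353122] hmax 0.062160383889189805
-0.066 -0.025 0.033 0.062
-0.046 -0.025 0.033 0.061
-0.026 -0.026 0.034 0.062
-0.006 -0.026 0.033 0.062
0.014 -0.026 0.033 0.059
0.034 -0.026 0.031 0.058
0.054 -0.014 0.018 0.046
0.074 -0.012 0.016 0.044
0.094 0.001 0.001 0.03
bench -4.9864621296647636e-05
128 [16, 7, 897, 0, 0, 1, 0, 0, 0, 0, 0, 0, 1, 0, 15, 15]
132 [20, -1, 1, 0, 0, 4, 1, -2, 0, 0, 0, 1, 0, 41, 15, 19]
136 [14, 0, 0, -1, 0, 3, 0, 1, 0, 2, 0, 0, 0, 43, 15, 18]
140 [102, 100, 100, 100, 104, 102, 2, 2, 0, -1, 0, 2, 0, 44, 15, 15]
144 [100, 98, 100, 102, 897, 103, 2, -3, 1, -1, -2, -1, 1, 44, 14, 17]
148 [97, 96, 99, 101, 101, 98, 83, 66, 0, 0, -1, 1, -1, 0, 34, 32]
152 [12, 96, 96, 94, 99, 87, 85, 72, 60, 1, -1, -1, 0, 0, -1, 0]
156 [9, 9, 0, -2, 71, 75, 72, 74, 64, 1, 0, 1, 0, 0, 0, 0]
160 [8, 5, 1, 2, 75, 72, 73, 73, 2, 2, 2, -1, -2, -1, -1, 13]
164 [8, -2, -1, -1, 71, 0, 0, 72, 0, 1, -1, 0, 0, 2, 1, 14]
168 [3, 1, -1, 3, 72, 76, 71, 72, 1, -1, -2, 1, 1, 1, 1, 1]
172 [0, 1, 5, -1, -1, 0, -1, 71, 1, 2, 0, 0, 0, 0, -1, 0]
176 [0, 0, -2, 0, 2, 66, 64, 75, 0, 1, -1, -2, 1, 0, 0, 0]
180 [0, 1, 1, 0, 66, 72, 75, 73, 63, 0, 0, -1, 0, 0, 0, 3]
184 [1, -1, -1, 0, 64, 74, 75, 65, 0, 1, 2, 0, 0, -1, 0, -1]
188 [-1, -1, 0, 0, 64, 69, 67, 68, 0, 0, 1, -1, 0, 0, 0, 1]
192 [-1, -2, -2, 0, 0, 63, 65, 0, 0, 0, 0, 1, -2, 0, 0, 0]
196 [-4, 0, 0, 0, 0, 2, 0, 1, 0, 2, 0, 0, 2, 0, 0, 1]
toolbox [0.045 0.044 0.046 0.046 0.044 0.043 0.043 0.045 0.045 0.044] [ 0.62770088 -0.16672042  0.01259097] [ 0.62812158 -0.41474262  0.01644262] [ 0.63998647 -0.16671225  0.01525213]
nut [ 0.60027416 -0.18423432 -0.00260946]
```

View pics/c1.png

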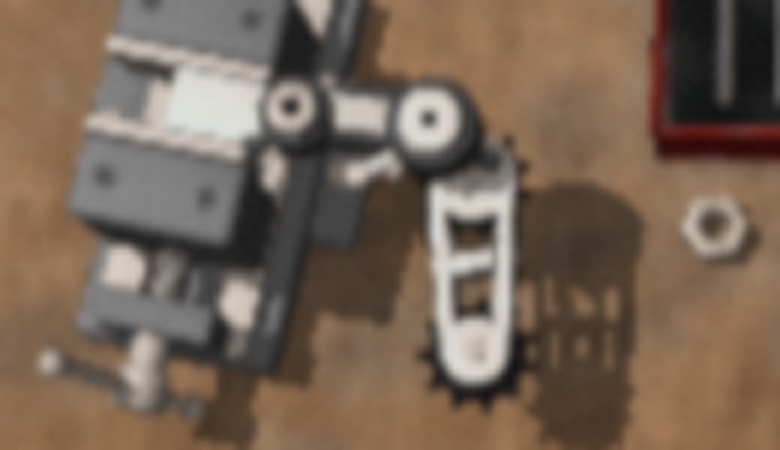

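The crop shows the spring housing at (191.3,144.7) and the tension pulley at (199.5,183) in full-image pixels. The nut is at (239,162), and the toolbox wall starts at column 229 and is 45 mm high.

```bash
cat >> h.py <<'E'
from scipy.spatial.transform import Rotation as Ro
def goto(g,Rt):
    """shift and rotvec from present pose so that the grasp point is at g with rotation Rt"""
    o=r.get_obs(); R0=np.array(o["tcp_rot"]); return np.round(np.array(g)+.011*Rt[:,2]-o["tool_pos"],4), np.round(Ro.from_matrix(Rt@R0.T).as_rotvec(),4)
def frame(y,z):
    y=np.array(y)/np.linalg.norm(y); z=np.array(z)/np.linalg.norm(z); return np.stack([np.cross(y,z),y,z],1)
E
python3 - <<'E'
from h import *
pv=ray("top",191.3,144.7,.103);tp=ray("top",199.5,183,.074);print("pivot",pv,"pulley",tp,np.linalg.norm((pv-tp)[:2]))
print("toolbox corner",ray("top",229,151,.045),"nut",ray("top",239,162,.013))
a=np.radians(30);b=np.array([-.391,-.920,0])
Rt=frame([.920,-.391,0],-b*np.sin(a)+[0,0,-np.cos(a)])
g=np.array([.519,-.355,.034])
print(goto(g-.10*Rt[:,2],Rt),"then",.1*Rt[:,2])
E
```

```text
pivot [ 0.61520728 -0.07858783  0.103     ] pulley [ 0.53197473 -0.09522981  0.074     ] 0.08487999634732823
toolbox corner [ 0.61642637 -0.16103582  0.045     ] nut [ 0.59661822 -0.18468513  0.013     ]
(array([ 0.2869,  0.1907, -0.1277]), array([ 0.3697, -0.3907,  0.7987])) then [ 0.01955176  0.04600413 -0.08661032]
```

Call:
drive_tool(series=[{"linear":[0.287,0.191,-0.05],"delta_rot":[0.37,-0.391,0.799],"fingers":1},{"linear":[0.287,0.191,-0.05],"delta_rot":[0.37,-0.391,0.799],"fingers":1},{"linear":[0.287,0.191,-0.05],"delta_rot":[0.37,-0.391,0.799],"fingers":1},{"linear":[0.287,0.191,-0.05],"delta_rot":[0.37,-0.391,0.799],"fingers":1},{"linear":[0.287,0.191,-0.05],"delta_rot":[0.37,-0.391,0.799],"fingers":1},{"linear":[0.287,0.191,-0.05],"delta_rot":[0.37,-0.391,0.799],"fingers":1},{"linear":[0.287,0.191,-0.05],"delta_rot":[0.37,-0.391,0.799],"fingers":1},{"linear":[0.287,0.191,-0.128],"delta_rot":[0.37,-0.391,0.799],"fingers":1},{"linear":[0.287,0.191,-0.128],"delta_rot":[0.37,-0.391,0.799],"fingers":1},{"linear":[0.287,0.191,-0.128],"delta_rot":[0.37,-0.391,0.799],"fingers":1}])

```text
time: 1.1
tool_pos: [0.5006, -0.3938, 0.1075]
tcp_rot: [[0.34, 0.92, 0.192], [0.795, -0.391, 0.465], [0.503, -0.005, -0.864]]
contact_force: [-0.2, 0.2, -0.3]
opening: 0.999
grasp_force: 0.0
```

Run:
```python
from h import *
o=r.get_obs();print(o["time"],o["joint_pos"].round(1),o["tool_pos"].round(4),o["contact_force"].round(2))
a=np.radians(30);b=np.array([-.391,-.920,0])
Rt=frame([.920,-.391,0],-b*np.sin(a)+[0,0,-np.cos(a)])
print(goto(np.array([.519,-.355,.034]),Rt))
snap("top","pics/top1.png")
```

```text
1.1 [-56.2  44.7  74.6  25.2  79.7 -41.9] [ 0.5006 -0.3938  0.1075] [-0.18  0.17 -0.26]
(array([ 0.0205,  0.0439, -0.083 ]), array([-0.0055, -0.0033, -0.0005]))
```

View pics/top1.png

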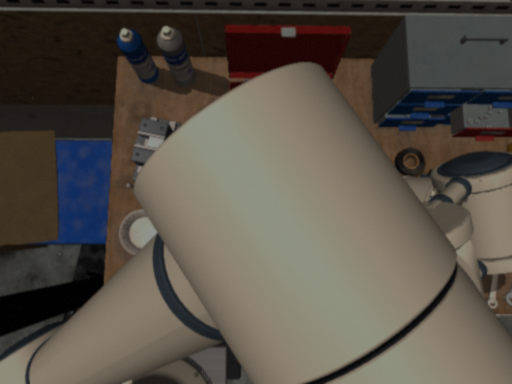

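The top view is blocked by the arm. The pose matches the plan, so I'll descend and close.

Call:
drive_tool(series=[{"linear":[0.007,0.015,-0.028],"delta_rot":[0,0,0],"fingers":1},{"linear":[0.014,0.03,-0.056],"delta_rot":[0,0,0],"fingers":1},{"linear":[0.0205,0.044,-0.083],"delta_rot":[0,0,0],"fingers":1},{"linear":[0.0205,0.044,-0.083],"delta_rot":[0,0,0],"fingers":1},{"linear":[0.0205,0.044,-0.083],"delta_rot":[0,0,0],"fingers":0},{"linear":[0.0205,0.044,-0.083],"delta_rot":[0,0,0],"fingers":0},{"linear":[0.0205,0.044,-0.083],"delta_rot":[0,0,0],"fingers":0},{"linear":[0.0205,0.044,-0.083],"delta_rot":[0,0,0],"fingers":0},{"linear":[0.0205,0.044,-0.083],"delta_rot":[0,0,0],"fingers":0},{"linear":[0.0205,0.044,-0.083],"delta_rot":[0,0,0],"fingers":0}])

```text
time: 2.15
tool_pos: [0.5227, -0.354, 0.0309]
tcp_rot: [[0.338, 0.92, 0.199], [0.798, -0.392, 0.457], [0.499, 0.005, -0.867]]
contact_force: [-3.8, -2.0, 12.0]
opening: 0.668
grasp_force: 62.1
```

Run:
```python
from h import *
snap("side","pics/side1.png");o=r.get_obs();print(o["opening"],o["grasp_force"],o["contact_force"],o["joint_pos"])
```

```text
0.6704001979332178 62.12871487252414 [-3.50394697 -2.77797535 11.2544091 ] [-52.77384517  49.16021208  79.53322729  27.70760856  69.40570377
 -43.82822003]
```

View pics/side1.png

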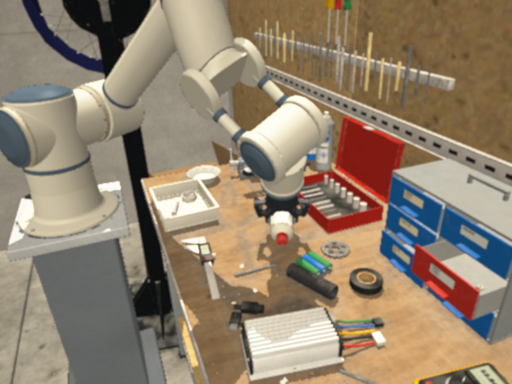

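The side view shows the fingers round the bottle body, with the red cap at (282,239) and still on the bench. The grip is 62 N at about 57 mm. I'll lift and begin pitching.

Call:
drive_tool(series=[{"linear":[0,0,0.04],"delta_rot":[0,0,0],"fingers":0},{"linear":[0,0,0.08],"delta_rot":[0,0,0],"fingers":0},{"linear":[0,0,0.12],"delta_rot":[0,0,0],"fingers":0},{"linear":[0,0,0.16],"delta_rot":[-0.1,0.04,0],"fingers":0},{"linear":[0,0,0.16],"delta_rot":[-0.2,0.085,0],"fingers":0},{"linear":[0,0,0.16],"delta_rot":[-0.3,0.13,0],"fingers":0},{"linear":[0,0,0.16],"delta_rot":[-0.4,0.17,0],"fingers":0},{"linear":[0,0,0.16],"delta_rot":[-0.48,0.204,0],"fingers":0},{"linear":[0,0,0.16],"delta_rot":[-0.48,0.204,0],"fingers":0},{"linear":[0,0,0.16],"delta_rot":[-0.48,0.204,0],"fingers":0}])

```text
time: 3.2
tool_pos: [0.5225, -0.3521, 0.1895]
tcp_rot: [[0.391, 0.92, 0.004], [0.92, -0.391, 0.002], [0.003, 0.002, -1.0]]
contact_force: [-0.2, -1.5, -1.0]
opening: 0.664
grasp_force: 66.1
```

Run:
```python
from h import *
o=r.get_obs();print(o["joint_pos"].round(1),o["grasp_force"],o["tcp_rot"].round(3).tolist())
# final: bottle up (x_tool was -b tilted). heading psi, 30deg down
R0=np.array(o["tcp_rot"])
for psi in(-113,-85,-60,-40):
    p=np.radians(psi);hd=np.array([np.cos(p),np.sin(p),0])
    Rt=frame([-np.sin(p),np.cos(p),0],hd*np.cos(np.pi/6)+[0,0,-.5]); 
    if Rt[:,1]@R0[:,1]<0: Rt=Rt@np.diag([-1,-1,1])
    print(psi,Ro.from_matrix(Rt@R0.T).as_rotvec().round(3))
im,d=snap("side","pics/side2.png")
cv2.imwrite("pics/side2c.png",cv2.resize(im[100:300,170:400],None,fx=3,fy=3)[:,:,::-1])
```

```text
[-39.5  31.4  79.8   0.2  68.7 -16.6] 66.1463707499206 [[0.391, 0.92, 0.004], [0.92, -0.391, 0.002], [0.003, 0.002, -1.0]]
-113 [-0.966  0.413 -0.001]
-85 [-1.047  0.168  0.441]
-60 [-1.084 -0.064  0.835]
-40 [-1.089 -0.259  1.147]
```

View pics/side2c.png

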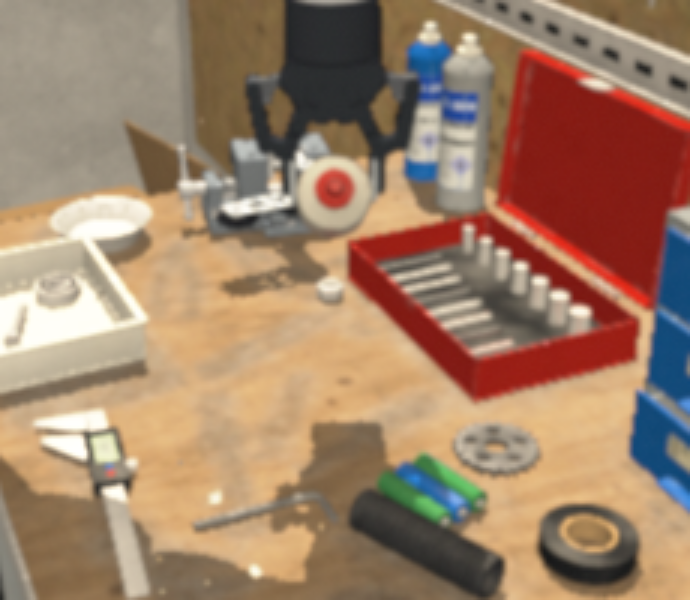

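The bottle is held with its cap facing the camera at about 30° up, as intended. The bench beneath it is clear. I'll rotate the rest of the way with some yaw.

Call:
drive_tool(series=[{"linear":[0,0,0.02],"delta_rot":[-0.12,-0.007,0.09],"fingers":0},{"linear":[0,0,0.02],"delta_rot":[-0.24,-0.014,0.18],"fingers":0},{"linear":[0,0,0.02],"delta_rot":[-0.36,-0.021,0.277],"fingers":0},{"linear":[0,0,0.02],"delta_rot":[-0.48,-0.028,0.37],"fingers":0},{"linear":[0,0,0.02],"delta_rot":[-0.6,-0.035,0.46],"fingers":0},{"linear":[0,0,0.02],"delta_rot":[-0.72,-0.043,0.555],"fingers":0},{"linear":[0,0,0.02],"delta_rot":[-0.84,-0.05,0.647],"fingers":0},{"linear":[0,0,0.02],"delta_rot":[-0.96,-0.057,0.74],"fingers":0},{"linear":[0,0,0.02],"delta_rot":[-1.084,-0.064,0.835],"fingers":0},{"linear":[0,0,0.02],"delta_rot":[-1.084,-0.064,0.835],"fingers":0}])

```text
time: 4.25
tool_pos: [0.5459, -0.3556, 0.2666]
tcp_rot: [[-0.297, 0.897, 0.328], [0.592, 0.443, -0.674], [-0.749, -0.006, -0.662]]
contact_force: [0.8, 0.1, 0.0]
opening: 0.667
grasp_force: 66.2
```

Run:
```python
from h import *
o=r.get_obs();print(o["time"],o["joint_pos"].round(1),o["tool_pos"].round(4),o["grasp_force"],o["tcp_rot"].round(3).tolist(),o["contact_force"])
for n in("top","side"):
    im,d=snap(n,f"pics/{n}3.png")
    P=cloud(n,d); dist=np.linalg.norm(P[...,:2]-np.array(o["tool_pos"])[:2],axis=-1)
    hsv=cv2.cvtColor(im,cv2.COLOR_RGB2HSV)
    w=(hsv[...,1]<70)&(hsv[...,2]>100)&(dist<.09)&(P[...,2]>.03)&(P[...,2]<.4)
    rd=(hsv[...,1]>150)&((hsv[...,0]<8)|(hsv[...,0]>172))&(dist<.12)&(P[...,2]>.05)
    print(n,w.sum(),rd.sum(), P[w][:,2].min() if w.any() else 0, P[rd].mean(0) if rd.any() else 0, P[rd][:,2].max() if rd.any() else 0)
a=cv2.imread("pics/side3.png");cv2.imwrite("pics/side3c.png",cv2.resize(a[100:300,170:400],None,fx=3,fy=3))
```

```text
4.25 [-24.6  21.8 105.7 -70.   30.4   5.2] [ 0.5459 -0.3556  0.2666] 66.18867382407188 [[-0.297, 0.897, 0.328], [0.592, 0.443, -0.674], [-0.749, -0.006, -0.662]] [0.83430769 0.1229748  0.00884747]
top 969 302 0.2630622293153496 [ 0.55289314 -0.36813758  0.35174091] 0.3662782911614701
side 1286 143 0.20757770627281455 [ 0.55111523 -0.38049424  0.34779942] 0.36621597269799777
```

View pics/side3c.png

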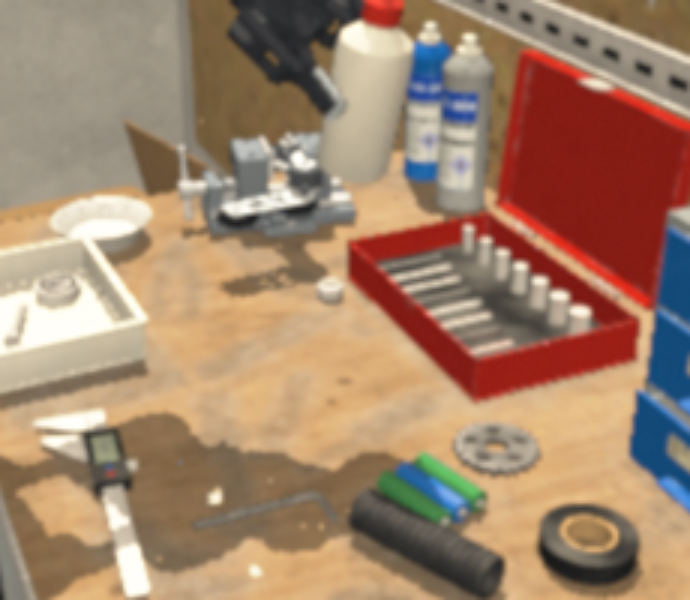

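The bottle is near upright, with its red cap at crop (383,5) and its base at (355,170). Joint 4 sits on its limit, so I'll yaw towards radial and finish the tilt.

Run:
```python
from h import *
o=r.get_obs();R0=np.array(o["tcp_rot"])
for psi in(-45,-35):
    p=np.radians(psi);hd=np.array([np.cos(p),np.sin(p),0])
    Rt=frame([-np.sin(p),np.cos(p),0],hd*np.cos(np.pi/6)+[0,0,-.5])
    print(psi,Ro.from_matrix(Rt@R0.T).as_rotvec().round(3))
```

```text
-45 [-0.16  -0.12   0.328]
-35 [-0.15  -0.134  0.502]
```

Call:
drive_tool(series=[{"linear":[-0.01,0,0],"delta_rot":[0,0,0.12],"fingers":0},{"linear":[-0.02,0,0],"delta_rot":[0,0,0.24],"fingers":0},{"linear":[-0.03,0,0],"delta_rot":[-0.03,-0.03,0.36],"fingers":0},{"linear":[-0.03,0,0],"delta_rot":[-0.15,-0.134,0.502],"fingers":0},{"linear":[-0.03,0,0],"delta_rot":[-0.15,-0.134,0.502],"fingers":0},{"linear":[-0.03,0,0],"delta_rot":[-0.15,-0.134,0.502],"fingers":0},{"linear":[-0.03,0,0],"delta_rot":[-0.15,-0.134,0.502],"fingers":0}])

```text
time: 5.05
tool_pos: [0.5584, -0.3177, 0.3479]
tcp_rot: [[-0.468, 0.617, 0.633], [0.33, 0.786, -0.522], [-0.82, -0.035, -0.571]]
contact_force: [0.4, 0.0, -1.6]
opening: 0.669
grasp_force: 66.9
```

```bash
cat > bt.py <<'E'
from h import *
o=r.get_obs();print(o["time"],o["joint_pos"].round(1),o["tool_pos"].round(4),o["opening"],o["tcp_rot"].round(3).tolist(),o["contact_force"].round(1))
g=o["tool_pos"]-.011*np.array(o["tcp_rot"])[:,2]
im,d=snap("side","pics/sidebt.png");P=cloud("side",d)
hsv=cv2.cvtColor(im,cv2.COLOR_RGB2HSV);dist=np.linalg.norm(P-g,axis=-1)
w=(hsv[...,1]<70)&(hsv[...,2]>110)&(dist<.13)&(P[...,2]>.003)
rd=(hsv[...,1]>150)&((hsv[...,0]<8)|(hsv[...,0]>172))&(dist<.13)
K,R,t=cam("side")
Q=P[w];print("white z",Q[:,2].min(),Q[:,2].max(),w.sum(),"red",P[rd].mean(0) if rd.any() else 0,P[rd][:,2].max() if rd.any() else 0)
for k in np.arange(Q[:,2].min(),Q[:,2].max(),.012):
    q=Q[(Q[:,2]>=k)&(Q[:,2]<k+.012)]
    if len(q)>8:
        A=np.c_[2*q[:,:2],np.ones(len(q))];s=np.linalg.lstsq(A,(q[:,:2]**2).sum(1),rcond=None)[0]
        print(round(k,3),len(q),"circ",s[:2].round(4),np.sqrt(max(0,s[2]+s[:2]@s[:2])).round(4),"mean",q[:,:2].mean(0).round(4))
E
python3 bt.py
```

```text
5.05 [-31.7  11.2 111.5 -70.1   6.8 -18. ] [ 0.5584 -0.3177  0.3479] 0.6689294861980736 [[-0.468, 0.617, 0.633], [0.33, 0.786, -0.522], [-0.82, -0.035, -0.571]] [ 0.4  0.  -1.6]
white z 0.28774486222313406 0.41458710443560515 1291 red [ 0.56332936 -0.33157911  0.42967074] 0.44758614447449385
0.288 95 circ [ 0.555  -0.3195] 0.0276 mean [ 0.5456 -0.3401]
0.3 119 circ [ 0.5557 -0.3192] 0.0286 mean [ 0.5446 -0.3387]
0.312 119 circ [ 0.5572 -0.3197] 0.0287 mean [ 0.5457 -0.3396]
0.324 123 circ [ 0.5584 -0.3201] 0.0289 mean [ 0.5474 -0.3402]
0.336 112 circ [ 0.5559 -0.3246] 0.0259 mean [ 0.5496 -0.3433]
0.348 95 circ [ 0.5555 -0.3054] 0.0447 mean [ 0.553  -0.3467]
0.36 133 circ [ 0.5601 -0.3117] 0.0381 mean [ 0.5525 -0.3438]
0.372 153 circ [ 0.563  -0.3153] 0.0349 mean [ 0.5511 -0.3396]
0.384 142 circ [ 0.5745 -0.3018] 0.049 mean [ 0.5536 -0.3379]
0.396 154 circ [ 0.5685 -0.3075] 0.0375 mean [ 0.5558 -0.3378]
0.408 46 circ [ 0.5634 -0.3247] 0.0128 mean [ 0.5592 -0.3311]
```

```bash
cat > kin.py <<'E'
import numpy as np
from scipy.spatial.transform import Rotation as Ro
D=np.radians
def RR(q):
    z=lambda a:Ro.from_euler('z',a,degrees=True); y=lambda a:Ro.from_euler('y',a,degrees=True)
    R1=z(q[0]);R2=R1*y(q[1]);R3=R2*y(q[2]);R6=R3*z(S4*q[3])*y(q[4])*z(S6*q[5])
    return R1,R2,R3,R6
S4,S6=1,1
def basis(q):
    R1,R2,R3,R6=RR(q);e=np.eye(3)
    return np.stack([R1.apply(e[0]),e[2],R2.apply(e[2]),R3.apply(e[0]),R3.apply(e[2]),R6.apply(e[2])],1)
DATA=[([-75.373,28.31,77.12,0,74.628,-5.472],[.21471,-.58664,.23878]),([-56.2,44.7,74.6,25.2,79.7,-41.9],[.5006,-.3938,.1075]),
([-52.774,49.160,79.533,27.708,69.406,-43.828],[.5227,-.354,.0309]),([-39.5,31.4,79.8,.2,68.7,-16.6],[.5225,-.3521,.1895]),
([-24.6,21.8,105.7,-70,30.4,5.2],[.5459,-.3556,.2666]),([-31.7,11.2,111.5,-70.1,6.8,-18],[.5584,-.3177,.3479])]
RD=[np.array([[.338,.92,.199],[.798,-.392,.457],[.499,.005,-.867]]),np.array([[-.297,.897,.328],[.592,.443,-.674],[-.749,-.006,-.662]])]
best=None
for S4 in(1,-1):
  for S6 in(1,-1):
    A=np.vstack([basis(q) for q,_ in DATA]);b=np.hstack([p for _,p in DATA])
    L=np.linalg.lstsq(A,b,rcond=1e-4)[0];e=np.abs(A@L-b).max()
    C=[RR(DATA[i][0])[3].inv().as_matrix()@R for i,R in((2,RD[0]),(4,RD[1]))]
    k=e+np.abs(C[0]-C[1]).max()
    if best is None or k<best[0]: best=(k,S4,S6,L,e,C[0])
_,S4,S6,L,E_,C6=best
def fk(q): return basis(q)@L, RR(q)[3].as_matrix()@C6
E
python3 -c "
import kin;print(kin.best)"
```

```text
(np.float64(0.06209764802010716), 1, 1, array([-0.01818732,  0.26496781,  0.61482049,  0.12477146,  0.39637036,
        0.34149684]), np.float64(0.06110789805603822), array([[-9.16699520e-05, -1.00004431e+00,  1.19111918e-04],
       [ 1.00002446e+00,  5.47233415e-04, -4.01782472e-04],
       [-2.83177128e-04, -2.79643525e-04,  1.00006941e+00]]))
```

```bash
python3 - <<'E'
import re
s=open("kin.py").read()
s=s.replace("R3.apply(e[2]),R6.apply(e[2])],1)","R3.apply(e[2]),R6.apply(e[2]),R1.apply(e[1]),*EX(R3,q)],1)")
s=s.replace("best=None","""def EX(R3,q):
    R4=R3*Ro.from_euler('z',S4*q[3],degrees=True);R5=R4*Ro.from_euler('y',q[4],degrees=True);e=np.eye(3)
    return [R4.apply(e[1]),R4.apply(e[0]),R5.apply(e[0])]
best=None""",1)
open("kin.py","w").write(s)
E
python3 -c "
import kin,numpy as np;print(kin.best[4],kin.L.round(4))
print([ (kin.basis(q)@kin.L-p).round(4) for q,p in kin.DATA])"
```

```text
0.00024164344717370057 [ 9.000e-04  2.563e-01  5.985e-01  1.199e-01  3.841e-01  3.278e-01
  5.980e-02 -1.000e-04 -1.100e-03  1.300e-03]
[array([ 0.0001,  0.0001, -0.0001]), array([-0.0002, -0.0002, -0.0002]), array([0.0001, 0.    , 0.0001]), array([0.0001, 0.0001, 0.0002]), array([-0.0002,  0.    , -0.0002]), array([ 0.0001, -0.0001,  0.0002])]
```

```bash
cat > ik.py <<'E'
from kin import *
from scipy.optimize import least_squares
LO=np.array([-166.48,-47.26,12.59,-70.14,6.76,-176.63]);HI=np.array([166.48,123.95,153.08,250.14,159.57,176.63])
def ik(p,R,q0):
    def f(q):
        P,Q=fk(q); return np.r_[(P-p)*10,Ro.from_matrix(Q@R.T).as_rotvec()]
    s=least_squares(f,np.clip(q0,LO+1.5,HI-1.5),bounds=(LO+1,HI-1)); return s.x,np.abs(s.fun).max()
E
cat > p1.py <<'E'
from ik import *
bt=np.array([-np.cos(np.pi/6),0,-.5]);base=np.array([.0536,0,.0318])
seeds=[[-40,40,80,-60,60,0],[-40,30,90,90,50,-100],[-40,40,80,90,60,160],[-40,30,90,170,30,90],[-40,30,90,170,30,-90]]
for x,y in((.52,-.36),(.45,-.3),(.42,-.38),(.56,-.3)):
  for psi in range(-130,80,15):
    p=np.radians(psi);hd=np.array([np.cos(p),np.sin(p),0])
    z=hd*np.cos(np.pi/6)+[0,0,-.5];xx=-(np.array([0,0,1])+.5*z)/np.cos(np.pi/6)
    R=np.stack([xx,np.cross(z,xx),z],1)
    P=np.array([x,y,.002])-R@base
    for s in seeds:
        q,e=ik(P,R,np.array(s,float))
        if e<.01: print(x,y,psi,q.round(0));break
E
python3 p1.py
```

```text
0.52 -0.36 -130 [-16.  58.  74. -53.  86.  47.]
0.52 -0.36 -115 [-14.  55.  85. -63.  74.  49.]
0.52 -0.36 -70 [-20.  52. 117. 236.  53.  79.]
0.52 -0.36 -55 [-29.  53. 125. 207.  58.  89.]
0.52 -0.36 -40 [-40.  55. 129. 180.  64.  90.]
0.52 -0.36 -25 [-52.  54. 128. 154.  62.  89.]
0.52 -0.36 -10 [-61.  53. 123. 127.  57.  94.]
0.52 -0.36 5 [-66.  51. 114. 100.  56. 106.]
0.52 -0.36 20 [-68.  52. 104.  79.  62. 118.]
0.52 -0.36 35 [-67.  53.  93.  63.  72. 125.]
0.52 -0.36 50 [-65.  56.  82.  52.  83. 128.]
0.52 -0.36 65 [-62.  59.  70.  44.  95. 128.]
0.45 -0.3 -130 [-13.  55.  87. -51.  82.  56.]
0.45 -0.3 -115 [-10.  53.  97. -62.  71.  59.]
0.45 -0.3 -70 [-15.  54. 128. 234.  62.  93.]
0.45 -0.3 -55 [-25.  60. 138. 207.  75.  99.]
0.45 -0.3 -40 [-40.  66. 144. 180.  90.  90.]
0.45 -0.3 -25 [-56.  65. 143. 153.  85.  76.]
0.45 -0.3 -10 [-67.  59. 136. 129.  69.  76.]
0.45 -0.3 5 [-72.  54. 127. 103.  60.  89.]
0.45 -0.3 20 [-73.  52. 116.  80.  61. 104.]
0.45 -0.3 35 [-72.  52. 106.  63.  69. 113.]
0.45 -0.3 50 [-69.  53.  95.  51.  78. 118.]
0.45 -0.3 65 [-65.  55.  85.  42.  88
[... 509 characters left out ...]
6.  75. 120.]
0.42 -0.38 50 [-74.  55.  86.  46.  85. 122.]
0.42 -0.38 65 [-70.  58.  76.  38.  96. 121.]
0.56 -0.3 -130 [-11.  60.  68. -49.  91.  47.]
0.56 -0.3 -115 [ -9.  56.  80. -58.  79.  47.]
0.56 -0.3 -100 [ -8.  54.  91. -69.  67.  51.]
0.56 -0.3 -70 [-11.  51. 112. 248.  53.  73.]
0.56 -0.3 -55 [-18.  52. 121. 219.  55.  85.]
0.56 -0.3 -40 [-28.  54. 127. 191.  61.  90.]
0.56 -0.3 -25 [-41.  55. 129. 165.  63.  89.]
0.56 -0.3 -10 [-51.  53. 125. 138.  59.  91.]
0.56 -0.3 5 [-58.  52. 118. 111.  56. 101.]
0.56 -0.3 20 [-61.  51. 108.  87.  59. 114.]
0.56 -0.3 35 [-61.  53.  97.  69.  67. 123.]
0.56 -0.3 50 [-59.  55.  86.  57.  78. 127.]
0.56 -0.3 65 [-57.  58.  75.  48.  90. 129.]
```

```bash
cat > p2.py <<'E'
from ik import *
from h import r
from scipy.spatial.transform import Slerp
o=r.get_obs();R0=np.array(o["tcp_rot"]);p0=np.array(o["tool_pos"])
base=np.array([.0536,0,.0318])
def up(psi):
    p=np.radians(psi);hd=np.array([np.cos(p),np.sin(p),0]);z=hd*np.cos(np.pi/6)+[0,0,-.5];xx=-(np.array([0,0,1])+.5*z)/np.cos(np.pi/6)
    return np.stack([xx,np.cross(z,xx),z],1)
R1=np.array([[-.297,.897,.328],[.592,.443,-.674],[-.749,-.006,-.662]]);R2=np.array([[.391,.92,.004],[.92,-.391,.002],[.003,.002,-1]])
rv=lambda A,B:Ro.from_matrix(B@A.T).as_rotvec().round(3)
print("to W1",rv(R0,R1),"to W2 from now",rv(R0,R2),rv(R1,R2),np.array([.5225,-.352,.24])-p0)
R3=up(-120)
P4=np.array([.50,-.37,.002])-R3@base;P3=P4+[0,0,.12];P2=np.array([.5225,-.352,.24])
print("W2->W3",rv(R2,R3),(P3-P2).round(3),"W4",P4.round(4))
sl=Slerp([0,1],Ro.from_matrix([R2,R3]));q=np.array([-39.5,31.4,79.8,.2,68.7,-16.6])
for t in np.linspace(0,1,9):
    q,e=ik(P2+t*(P3-P2),sl(t).as_matrix(),q);print(t,q.round(1),round(e,4))
for t in(.5,1): q,e=ik(P3+t*(P4-P3),R3,q);print(q.round(1),e)
E
python3 p2.py
```

```text
to W1 [ 0.11   0.052 -0.45 ] to W2 from now [ 1.013  0.223 -1.214] [ 0.876  0.017 -0.808] [-0.03626616 -0.03482307 -0.10866865]
W2->W3 [-0.939  0.471 -0.112] [-0.022 -0.017 -0.056] W4 [ 0.5004 -0.3694  0.0643]
0.0 [-39.5  28.6  76.4   0.2  75.  -16.5] 0.0
0.125 [-36.   28.7  77.8  -7.6  72.4  -9.9] 0.0
0.25 [-32.4  29.4  79.2 -15.7  70.7  -2.7] 0.0
0.375 [-29.   30.6  80.4 -23.9  70.    5. ] 0.0
0.5 [-25.7  32.5  81.5 -31.9  70.5  12.7] 0.0
0.625 [-22.7  34.9  82.3 -39.5  72.   20.2] 0.0
0.75 [-20.1  37.9  82.9 -46.5  74.4  27.3] 0.0
0.875 [-17.9  41.3  83.2 -52.7  77.6  33.8] 0.0
1.0 [-16.2  45.1  83.2 -58.2  81.5  39.6] 0.0
[-16.2  50.1  84.1 -59.1  78.5  44.7] 1.605498779961333e-13
[-16.2  55.3  84.1 -60.2  75.8  49.4] 8.153498345382775e-13
```

Call:
drive_tool(series=[{"linear":[0,-0.01,-0.02],"delta_rot":[0.028,0.013,-0.11],"fingers":0},{"linear":[-0.01,-0.02,-0.04],"delta_rot":[0.055,0.026,-0.225],"fingers":0},{"linear":[-0.02,-0.03,-0.06],"delta_rot":[0.08,0.04,-0.34],"fingers":0},{"linear":[-0.02,-0.035,-0.08],"delta_rot":[0.11,0.052,-0.45],"fingers":0},{"linear":[-0.02,-0.035,-0.08],"delta_rot":[0.25,0.08,-0.57],"fingers":0},{"linear":[-0.02,-0.035,-0.08],"delta_rot":[0.4,0.1,-0.7],"fingers":0},{"linear":[-0.02,-0.035,-0.08],"delta_rot":[0.55,0.13,-0.82],"fingers":0},{"linear":[-0.02,-0.035,-0.08],"delta_rot":[0.7,0.16,-0.95],"fingers":0},{"linear":[-0.03,-0.035,-0.09],"delta_rot":[0.85,0.19,-1.07],"fingers":0},{"linear":[-0.036,-0.035,-0.1],"delta_rot":[1.013,0.223,-1.214],"fingers":0}])

```text
time: 6.1
tool_pos: [0.5221, -0.3524, 0.2468]
tcp_rot: [[0.157, 0.987, 0.044], [0.958, -0.141, -0.251], [-0.242, 0.081, -0.967]]
contact_force: [-0.5, -0.8, -1.3]
opening: 0.666
grasp_force: 66.8
```

```bash
sed -i 's/^R3=up/print(o["time"],o["joint_pos"].round(1),o["opening"],p0)\nR3=up/; s/^P4=.*$/&\nprint("now->W3",rv(R0,R3),(P3-p0).round(3))/' p2.py; python3 p2.py|head -8
```

```text
to W1 [-0.616 -0.011  0.559] to W2 from now [ 0.261  0.009 -0.248] [ 0.876  0.017 -0.808] [ 0.00038984  0.00044637 -0.00681435]
6.1 [-34.   24.4  84.5 -12.1  61.2 -20.3] 0.6663035016956148 [ 0.52211016 -0.35244637  0.24681435]
now->W3 [-0.738  0.337 -0.393] [-0.022 -0.017 -0.062]
W2->W3 [-0.939  0.471 -0.112] [-0.022 -0.017 -0.056] W4 [ 0.5004 -0.3694  0.0643]
0.0 [-39.5  28.6  76.4   0.2  75.  -16.5] 0.0
0.125 [-36.   28.7  77.8  -7.6  72.4  -9.9] 0.0
0.25 [-32.4  29.4  79.2 -15.7  70.7  -2.7] 0.0
0.375 [-29.   30.6  80.4 -23.9  70.    5. ] 0.0
```

Call:
drive_tool(series=[{"linear":[0,0,0],"delta_rot":[-0.1,0.04,-0.09],"fingers":0},{"linear":[0,0,0],"delta_rot":[-0.2,0.08,-0.17],"fingers":0},{"linear":[0,0,0],"delta_rot":[-0.3,0.13,-0.23],"fingers":0},{"linear":[0,0,0],"delta_rot":[-0.4,0.18,-0.28],"fingers":0},{"linear":[-0.005,-0.005,-0.015],"delta_rot":[-0.5,0.23,-0.31],"fingers":0},{"linear":[-0.01,-0.01,-0.03],"delta_rot":[-0.6,0.27,-0.34],"fingers":0},{"linear":[-0.016,-0.013,-0.045],"delta_rot":[-0.67,0.31,-0.37],"fingers":0},{"linear":[-0.022,-0.017,-0.062],"delta_rot":[-0.738,0.337,-0.393],"fingers":0},{"linear":[-0.022,-0.017,-0.062],"delta_rot":[-0.738,0.337,-0.393],"fingers":0}])

```text
time: 7.0
tool_pos: [0.4986, -0.3692, 0.1807]
tcp_rot: [[0.239, 0.868, -0.436], [0.432, -0.497, -0.752], [-0.87, -0.009, -0.493]]
contact_force: [-0.1, 1.5, -1.3]
opening: 0.663
grasp_force: 66.9
```

```bash
python3 p2.py|sed -n 2,3p; python3 bt.py
```

```text
7.0 [-16.1  45.4  83.4 -58.5  81.6  39.6] 0.6632855016865327 [ 0.49863513 -0.36917832  0.1807393 ]
now->W3 [ 0.002 -0.012 -0.003] [ 0.002 -0.     0.004]
7.0 [-16.1  45.4  83.4 -58.5  81.6  39.6] [ 0.4986 -0.3692  0.1807] 0.6632855016865327 [[0.239, 0.868, -0.436], [0.432, -0.497, -0.752], [-0.87, -0.009, -0.493]] [-0.1  1.5 -1.3]
white z 0.1203206903089878 0.24691356852566035 1379 red [ 0.49489165 -0.37704577  0.26348292] 0.28114374021459465
0.12 73 circ [ 0.4975 -0.3732] 0.0282 mean [ 0.4881 -0.3942]
0.132 102 circ [ 0.4985 -0.3727] 0.0292 mean [ 0.4875 -0.3932]
0.144 108 circ [ 0.4981 -0.3732] 0.029 mean [ 0.488  -0.3939]
0.156 108 circ [ 0.4979 -0.3733] 0.0287 mean [ 0.4877 -0.394 ]
0.168 119 circ [ 0.4986 -0.3713] 0.0306 mean [ 0.4884 -0.3925]
0.18 149 circ [ 0.5001 -0.3673] 0.0344 mean [ 0.4894 -0.3877]
0.192 166 circ [ 0.5008 -0.3655] 0.0361 mean [ 0.4933 -0.3847]
0.204 145 circ [ 0.5113 -0.3488] 0.053 mean [ 0.4936 -0.3855]
0.216 158 circ [ 0.52   -0.3553] 0.0524 mean [ 0.4985 -0.3797]
0.228 190 circ [ 0.522  -0.3403] 0.0609 mean [ 0.5031 -0.3809]
0.24 61 circ [ 0.4971 -0.3739] 0.0146 mean [ 0.4937 -0.3822]
```

View pics/sidebt.png

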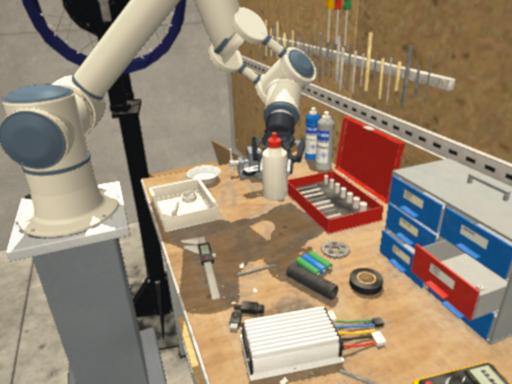

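The bottle is upright in the gripper at (275,172), with its base at z≈0.12 and its tip at 0.281, and the bench below is clear. I'll lower it.

Call:
drive_tool(series=[{"linear":[0,0,-0.035],"delta_rot":[0,0,0],"fingers":0},{"linear":[0,0,-0.07],"delta_rot":[0,0,0],"fingers":0},{"linear":[0,0,-0.095],"delta_rot":[0,0,0],"fingers":0},{"linear":[0,0,-0.108],"delta_rot":[0,0,0],"fingers":0},{"linear":[0,0,-0.114],"delta_rot":[0,0,0],"fingers":0},{"linear":[0,0,-0.114],"delta_rot":[0,0,0],"fingers":0}])

```text
time: 7.65
tool_pos: [0.5, -0.3705, 0.0716]
tcp_rot: [[0.245, 0.867, -0.433], [0.431, -0.498, -0.753], [-0.868, -0.002, -0.496]]
contact_force: [-0.5, 0.5, -0.6]
opening: 0.671
grasp_force: 66.9
```

Call:
drive_tool(series=[{"linear":[0,0,-0.002],"delta_rot":[0,0,0],"fingers":0},{"linear":[0,0,-0.004],"delta_rot":[0,0,0],"fingers":0},{"linear":[0,0,-0.004],"delta_rot":[0,0,0],"fingers":0}])

```text
time: 7.95
tool_pos: [0.4997, -0.3703, 0.0674]
tcp_rot: [[0.245, 0.867, -0.433], [0.431, -0.497, -0.753], [-0.868, -0.002, -0.496]]
contact_force: [0.3, -0.7, -0.6]
opening: 0.668
grasp_force: 66.9
```

```bash
python3 bt.py | head -8
```

```text
7.95 [-16.2  55.1  84.2 -60.4  76.   49.1] [ 0.4997 -0.3703  0.0674] 0.6678467810468486 [[0.245, 0.867, -0.433], [0.431, -0.497, -0.753], [-0.868, -0.002, -0.496]] [ 0.3 -0.7 -0.6]
white z 0.00572518247702297 0.13425710608383465 1189 red [ 0.53905799 -0.37007827  0.11286603] 0.16830037400735742
0.006 47 circ [ 0.4997 -0.3752] 0.028 mean [ 0.4885 -0.3943]
0.018 91 circ [ 0.4994 -0.3746] 0.0286 mean [ 0.4894 -0.3946]
0.03 92 circ [ 0.4995 -0.3741] 0.029 mean [ 0.4904 -0.3955]
0.042 94 circ [ 0.4995 -0.374 ] 0.029 mean [ 0.4899 -0.3946]
0.054 97 circ [ 0.5    -0.3725] 0.0309 mean [ 0.4908 -0.3956]
0.066 122 circ [ 0.5008 -0.3697] 0.0336 mean [ 0.4904 -0.3909]
```

Call:
drive_tool(series=[{"linear":[0,0,-0.002],"delta_rot":[0,0,0],"fingers":0},{"linear":[0,0,-0.004],"delta_rot":[0,0,0],"fingers":0},{"linear":[0,0,-0.005],"delta_rot":[0,0,0],"fingers":0},{"linear":[0,0,-0.005],"delta_rot":[0,0,0],"fingers":0}])

```text
time: 8.4
tool_pos: [0.4995, -0.3703, 0.0617]
tcp_rot: [[0.244, 0.867, -0.433], [0.431, -0.497, -0.753], [-0.869, -0.003, -0.495]]
contact_force: [-0.1, 0.1, -1.2]
opening: 0.665
grasp_force: 66.9
```

Call:
drive_tool(series=[{"linear":[0,0,-0.001],"delta_rot":[0,0,0],"fingers":0},{"linear":[0,0,-0.002],"delta_rot":[0,0,0],"fingers":0},{"linear":[0,0,-0.002],"delta_rot":[0,0,0],"fingers":0}])

```text
time: 8.7
tool_pos: [0.4995, -0.3703, 0.0598]
tcp_rot: [[0.244, 0.867, -0.433], [0.431, -0.497, -0.753], [-0.869, -0.003, -0.495]]
contact_force: [-0.1, 0.1, -0.7]
opening: 0.668
grasp_force: 66.9
```

Call:
drive_tool(series=[{"linear":[0,0,-0.001],"delta_rot":[0,0,0],"fingers":0},{"linear":[0,0,-0.002],"delta_rot":[0,0,0],"fingers":0},{"linear":[0,0,-0.002],"delta_rot":[0,0,0],"fingers":0}])

```text
time: 9.0
tool_pos: [0.4997, -0.3703, 0.0595]
tcp_rot: [[0.244, 0.868, -0.433], [0.429, -0.497, -0.754], [-0.87, -0.002, -0.494]]
contact_force: [-0.1, 7.7, 15.7]
opening: 0.668
grasp_force: 68.2
```

Call:
drive_tool(series=[{"linear":[0,0,-0.001],"delta_rot":[0,0,0],"fingers":0},{"linear":[0,0,-0.001],"delta_rot":[0,0,0],"fingers":0}])

```text
time: 9.2
tool_pos: [0.4997, -0.3703, 0.0594]
tcp_rot: [[0.244, 0.867, -0.434], [0.428, -0.497, -0.755], [-0.87, -0.001, -0.492]]
contact_force: [-0.2, 11.5, 25.6]
opening: 0.666
grasp_force: 68.9
```

Call:
drive_tool(series=[{"linear":[0,0,0.002],"delta_rot":[0,0,0],"fingers":0},{"linear":[0,0,0.002],"delta_rot":[0,0,0],"fingers":0.72},{"linear":[0,0,0.002],"delta_rot":[0,0,0],"fingers":0.75},{"linear":[0,0,0.002],"delta_rot":[0,0,0],"fingers":0.85},{"linear":[0,0,0.002],"delta_rot":[0,0,0],"fingers":1},{"linear":[0,0,0.002],"delta_rot":[0,0,0],"fingers":1},{"linear":[0.004,0.0075,0.007],"delta_rot":[0,0,0],"fingers":1},{"linear":[0.013,0.0225,0.017],"delta_rot":[0,0,0],"fingers":1},{"linear":[0.026,0.045,0.031],"delta_rot":[0,0,0],"fingers":1},{"linear":[0.0475,0.083,0.056],"delta_rot":[0,0,0],"fingers":1}])

```text
time: 10.2
tool_pos: [0.5466, -0.2864, 0.1132]
tcp_rot: [[0.243, 0.867, -0.435], [0.431, -0.499, -0.752], [-0.869, -0.005, -0.495]]
contact_force: [1.1, -0.4, -0.1]
opening: 1.001
grasp_force: 0.0
```

Run:
```python
from h import *
from kin import fk
o=r.get_obs();print(o["time"],o["joint_pos"].round(1),o["tool_pos"].round(3))
im,d=snap("side","pics/side5.png");P=cloud("side",d)
dist=np.linalg.norm(P[...,:2]-[.5,-.373],axis=-1);m=(dist<.06)&(P[...,2]>.005);Q=P[m]
for k in np.arange(.01,.17,.015):
    q=Q[(Q[:,2]>=k)&(Q[:,2]<k+.015)];
    if len(q)>5: print(round(k,3),len(q),q[:,:2].mean(0).round(4))
print(Q[:,2].max())
```

```text
10.2 [ -8.3  52.9  78.3 -54.   85.2  45.1] [ 0.547 -0.286  0.113]
0.01 116 [ 0.4922 -0.3938]
0.025 119 [ 0.4914 -0.3928]
0.04 126 [ 0.4917 -0.3939]
0.055 119 [ 0.4927 -0.3939]
0.07 125 [ 0.492  -0.3939]
0.085 129 [ 0.4922 -0.3935]
0.1 166 [ 0.4923 -0.3906]
0.115 124 [ 0.4964 -0.3831]
0.13 86 [ 0.4966 -0.3811]
0.145 46 [ 0.4991 -0.3766]
0.16099023309241572
```

View pics/side5.png

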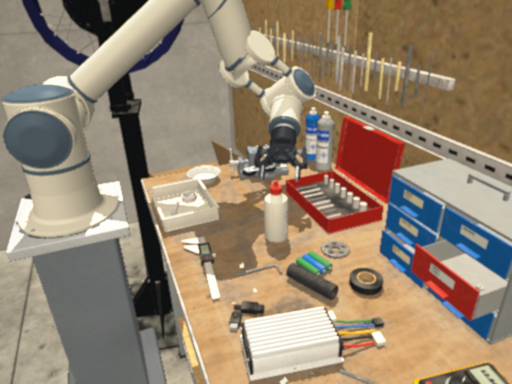

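The bottle stands free and vertical at about (0.50,-0.373), at (276,212) in the side view, and its tip at 0.161 is right. Next is the cage.

```bash
cat > p3.py <<'E'
from h import *
from ik import ik
pv=np.array([.6152,-.0786]);th0=np.arctan2(-.0952+.0786,.5320-.6152)
def pose(phi,z):
    t=th0+phi; u=np.array([np.cos(t),np.sin(t)]); return np.r_[pv+.085*u,z],frame([-u[1],u[0],0],[0,0,-1])
def to(phi,z):
    o=r.get_obs();p,R=pose(phi,z);R0=np.array(o["tcp_rot"]);return (p-o["tool_pos"]).round(4),Ro.from_matrix(R@R0.T).as_rotvec().round(3)
if __name__=="__main__":
    o=r.get_obs();print(o["time"],o["joint_pos"].round(1));print(to(0,.18))
    q=np.array([-16,40,80,0,60,65.])
    for z in(.18,.055): 
        q,e=ik(*pose(0,z),q);print(q.round(1),e)
    for f in np.linspace(0,1.65,6):
        q,e=ik(*pose(f,.055),q);print(f,pose(f,.055)[0].round(4),q.round(1),round(e,4))
E
python3 p3.py
```

```text
10.25 [ -7.8  52.6  77.8 -53.8  85.6  44.9]
(array([-0.0202,  0.1856,  0.0625]), array([ 0.633, -0.875, -0.774]))
[-16.5  25.5  93.2   0.   61.3  62.2] 3.2879712514477466e-10
[-16.5  36.1  99.4   0.   44.5  62.2] 4.1347983741421253e-10
0.0 [ 0.5318 -0.0952  0.055 ] [-16.5  36.1  99.4   0.   44.5  62.2] 0.0
0.32999999999999996 [ 0.5417 -0.1213  0.055 ] [-18.8  36.8  97.2   0.   45.9  41. ] 0.0
0.6599999999999999 [ 0.5595 -0.1428  0.055 ] [-20.3  38.   93.9   0.   48.1  20.7] 0.0
0.9899999999999999 [ 0.5834 -0.1574  0.055 ] [-20.8  39.5  90.    0.   50.6   1.2] 0.0
1.3199999999999998 [ 0.6106 -0.1635  0.055 ] [-20.4  41.   85.7   0.   53.3 -17.3] 0.0
1.65 [ 0.6384 -0.1604  0.055 ] [-19.3  42.6  81.6   0.   55.8 -35.1] 0.0
```

Call:
drive_tool(series=[{"linear":[0,0.01,0.045],"delta_rot":[0,0,0],"fingers":1},{"linear":[0,0.02,0.09],"delta_rot":[0.08,-0.11,-0.1],"fingers":1},{"linear":[0,0.04,0.12],"delta_rot":[0.16,-0.22,-0.2],"fingers":1},{"linear":[-0.005,0.07,0.12],"delta_rot":[0.24,-0.33,-0.29],"fingers":1},{"linear":[-0.01,0.1,0.12],"delta_rot":[0.32,-0.44,-0.39],"fingers":1},{"linear":[-0.02,0.13,0.12],"delta_rot":[0.4,-0.55,-0.49],"fingers":1},{"linear":[-0.02,0.16,0.12],"delta_rot":[0.48,-0.66,-0.58],"fingers":1},{"linear":[-0.02,0.186,0.1],"delta_rot":[0.56,-0.77,-0.68],"fingers":0.75},{"linear":[-0.02,0.186,0.08],"delta_rot":[0.633,-0.875,-0.774],"fingers":0.75},{"linear":[-0.02,0.186,0.0625],"delta_rot":[0.633,-0.875,-0.774],"fingers":0.75}])

```text
time: 11.25
tool_pos: [0.5279, -0.0998, 0.1764]
tcp_rot: [[0.981, 0.196, 0.003], [0.196, -0.981, 0.007], [0.004, -0.006, -1.0]]
contact_force: [0.3, 0.1, 0.4]
opening: 0.748
grasp_force: 0.0
```

Run:
```python
from p3 import *
o=r.get_obs();print(o["time"],o["joint_pos"].round(1),o["opening"],o["tool_pos"]);print(to(0,.055))
im,d=snap("side","pics/side6.png");P=cloud("side",d)
# cage points seen from the side, pulley level
m=(P[...,2]>.054)&(P[...,2]<.078)&(np.abs(P[...,0]-.545)<.06)&(np.abs(P[...,1]+.09)<.06)
print(m.sum(),P[m].min(0),P[m].max(0))
cv2.imwrite("pics/s6c.png",cv2.resize(im[110:210,200:330],None,fx=6,fy=6,interpolation=cv2.INTER_CUBIC)[:,:,::-1])
```

```text
11.25 [-17.3  25.5  94.    0.5  60.5  61.1] 0.7478690549735508 [ 0.5278566  -0.09975173  0.17639586]
(array([ 0.004 ,  0.0045, -0.1214]), array([-0.007,  0.003, -0.001]))
223 [ 0.50882763 -0.11847975  0.05402372] [ 0.60496207 -0.06366848  0.07654375]
```

View pics/s6c.png

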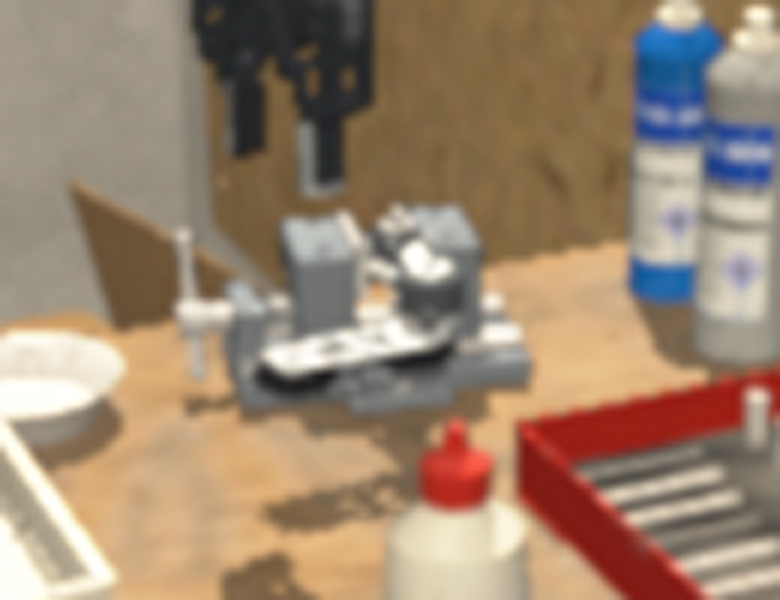

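The last picture shows the cage at rest, with its free end at crop (285,365). The depth extremes match the measured pulley centre. The open fingers are above it, so I'll settle and then descend.

Call:
drive_tool(series=[{"linear":[0,0,0],"delta_rot":[0,0,0],"fingers":0.75},{"linear":[0,0,0],"delta_rot":[0,0,0],"fingers":0.75},{"linear":[0,0,-0.03],"delta_rot":[0,0,0],"fingers":0.75},{"linear":[0,0,-0.06],"delta_rot":[0,0,0],"fingers":0.75},{"linear":[0,0,-0.07],"delta_rot":[0,0,0],"fingers":0.75},{"linear":[0,0,-0.07],"delta_rot":[0,0,0],"fingers":0.75}])

```text
time: 11.9
tool_pos: [0.5271, -0.1008, 0.1048]
tcp_rot: [[0.98, 0.199, -0.006], [0.199, -0.98, 0.004], [-0.005, -0.006, -1.0]]
contact_force: [-0.2, -0.6, 0.3]
opening: 0.75
grasp_force: 0.0
```

```bash
python3 -c "
from p3 import *
print(r.get_obs()['tool_pos'],to(0,.055))"
```

```text
[ 0.52707816 -0.100838    0.10475583] (array([ 0.0048,  0.0056, -0.0498]), array([-0.004, -0.006, -0.004]))
```

Call:
drive_tool(series=[{"linear":[0.005,0.0055,0],"delta_rot":[0,0,0],"fingers":0.75},{"linear":[0.005,0.0055,-0.015],"delta_rot":[0,0,0],"fingers":0.75},{"linear":[0.005,0.0055,-0.03],"delta_rot":[0,0,0],"fingers":0.75},{"linear":[0.005,0.0055,-0.042],"delta_rot":[0,0,0],"fingers":0.75},{"linear":[0.005,0.0055,-0.05],"delta_rot":[0,0,0],"fingers":0.75},{"linear":[0.005,0.0055,-0.05],"delta_rot":[0,0,0],"fingers":0.68},{"linear":[0.005,0.0055,-0.05],"delta_rot":[0,0,0],"fingers":0.68}])

```text
time: 12.6
tool_pos: [0.5322, -0.096, 0.0557]
tcp_rot: [[0.98, 0.197, -0.003], [0.197, -0.98, 0.004], [-0.002, -0.005, -1.0]]
contact_force: [-0.4, -0.2, 0.2]
opening: 0.681
grasp_force: 0.0
```

```bash
python3 -c "
from p3 import *
o=r.get_obs();print(o['tool_pos'],to(0,.055),o['contact_force'],o['grasp_force'])
p0,_=pose(0,0)
for f in (.2,.4,.6,.8,1.0,1.2,1.4): print(f,(pose(f,0)[0]-p0).round(4))"
```

```text
[ 0.53223233 -0.0960335   0.05569869] (array([-0.0004,  0.0008, -0.0007]), array([-0.004, -0.003, -0.002])) [-0.40193917 -0.16370108  0.2245485 ] 0.0
0.2 [ 0.005  -0.0162  0.    ]
0.4 [ 0.0131 -0.0311  0.    ]
0.6 [ 0.024  -0.0442  0.    ]
0.8 [ 0.0372 -0.0548  0.    ]
1.0 [ 0.0523 -0.0625  0.    ]
1.2 [ 0.0687 -0.0671  0.    ]
1.4 [ 0.0856 -0.0683  0.    ]
```

Now the loose swing to about 1.2 rad.

Call:
drive_tool(series=[{"linear":[0.002,-0.0083,0],"delta_rot":[0,0,0.1],"fingers":0.68},{"linear":[0.005,-0.0162,0],"delta_rot":[0,0,0.2],"fingers":0.68},{"linear":[0.009,-0.024,0],"delta_rot":[0,0,0.3],"fingers":0.68},{"linear":[0.013,-0.031,0],"delta_rot":[0,0,0.4],"fingers":0.68},{"linear":[0.0185,-0.038,0],"delta_rot":[0,0,0.5],"fingers":0.68},{"linear":[0.024,-0.044,0],"delta_rot":[0,0,0.6],"fingers":0.68},{"linear":[0.0305,-0.05,0],"delta_rot":[0,0,0.7],"fingers":0.68},{"linear":[0.037,-0.055,0],"delta_rot":[0,0,0.8],"fingers":0.68},{"linear":[0.0445,-0.059,0],"delta_rot":[0,0,0.9],"fingers":0.68},{"linear":[0.052,-0.0625,0],"delta_rot":[0,0,1.0],"fingers":0.68}])

```text
time: 13.6
tool_pos: [0.5837, -0.1585, 0.0559]
tcp_rot: [[0.36, 0.933, -0.006], [0.933, -0.36, -0.0], [-0.002, -0.006, -1.0]]
contact_force: [-2.5, 3.7, 1.0]
opening: 0.685
grasp_force: 1.8
```

Call:
drive_tool(series=[{"linear":[0.008,-0.0025,0],"delta_rot":[0,0,0.1],"fingers":0.68},{"linear":[0.0165,-0.0045,0],"delta_rot":[0,0,0.2],"fingers":0.68},{"linear":[0.0165,-0.0045,0],"delta_rot":[0,0,0.2],"fingers":0.68},{"linear":[0.0165,-0.0045,0],"delta_rot":[0,0,0.2],"fingers":0.4},{"linear":[0.0165,-0.0045,0],"delta_rot":[0,0,0.2],"fingers":0.4},{"linear":[0.0165,-0.0045,0],"delta_rot":[0,0,0.2],"fingers":0.4},{"linear":[0.0165,-0.0045,0],"delta_rot":[0,0,0.2],"fingers":0.4}])

```text
time: 14.3
tool_pos: [0.5998, -0.163, 0.0561]
tcp_rot: [[0.175, 0.985, -0.005], [0.985, -0.175, -0.002], [-0.003, -0.005, -1.0]]
contact_force: [-5.1, 0.6, 8.2]
opening: 0.509
grasp_force: 59.7
```

```bash
python3 -c "
from p3 import *
o=r.get_obs();print(o['tool_pos'],to(1.2,.055),o['contact_force'],o['grasp_force'],o['opening'])
p0,_=pose(1.2,0)
for f in (1.3,1.4,1.5,1.6,1.65,1.7): print(f,(pose(f,0)[0]-p0).round(4))
snap('side','pics/side7.png');z=np.load('side.npz');P=cloud('side',z['d'])
dist=np.linalg.norm(P[...,:2]-o['tool_pos'][:2],axis=-1);m=(P[...,2]>.048)&(P[...,2]<.078)&(np.linalg.norm(P[...,:2]-pv,axis=-1)<.125)&(P[...,1]<-.09)
print(m.sum(),P[m].min(0),P[m].max(0))"
```

```text
[ 0.59981939 -0.16301887  0.05606195] (array([ 0.0007,  0.0007, -0.0011]), array([ 0.002, -0.005,  0.002])) [-5.0934404   0.57945177  8.16572327] 59.70744609832764 0.5088409135129802
1.3 [ 0.0084 -0.001   0.    ]
1.4 [ 0.0169 -0.0013  0.    ]
1.5 [ 0.0254 -0.0006  0.    ]
1.6 [0.0338 0.0009 0.    ]
1.65 [0.0379 0.0019 0.    ]
1.7 [0.0419 0.0032 0.    ]
271 [ 0.56527717 -0.18967552  0.04991608] [ 0.64298707 -0.09006331  0.07796358]
```

Gripped on the pulley at 43 mm and 60 N. I'll go on to the stop.

Call:
drive_tool(series=[{"linear":[0.0084,-0.001,0],"delta_rot":[0,0,0.1],"fingers":0.4},{"linear":[0.017,-0.0013,0],"delta_rot":[0,0,0.2],"fingers":0.4},{"linear":[0.0254,-0.0006,0],"delta_rot":[0,0,0.3],"fingers":0.4},{"linear":[0.0317,0.0006,0],"delta_rot":[0,0,0.375],"fingers":0.4},{"linear":[0.0317,0.0006,0],"delta_rot":[0,0,0.375],"fingers":0.4}])

```text
time: 14.85
tool_pos: [0.6318, -0.1624, 0.056]
tcp_rot: [[-0.201, 0.98, -0.005], [0.98, 0.201, -0.004], [-0.003, -0.006, -1.0]]
contact_force: [-8.0, -1.1, 9.5]
opening: 0.508
grasp_force: 60.6
```

Call:
drive_tool(series=[{"linear":[0.003,0.0006,0],"delta_rot":[0,0,0.035],"fingers":0.4},{"linear":[0.006,0.0013,0],"delta_rot":[0,0,0.07],"fingers":0.4},{"linear":[0.006,0.0013,0],"delta_rot":[0,0,0.07],"fingers":0.4}])

```text
time: 15.15
tool_pos: [0.6367, -0.1612, 0.056]
tcp_rot: [[-0.267, 0.964, -0.006], [0.964, 0.267, -0.004], [-0.002, -0.007, -1.0]]
contact_force: [-12.3, -2.7, 11.9]
opening: 0.505
grasp_force: 60.8
```

Call:
drive_tool(series=[{"linear":[0.002,0.0005,0],"delta_rot":[0,0,0.012],"fingers":0.4},{"linear":[0.002,0.0005,0],"delta_rot":[0,0,0.012],"fingers":0.4},{"linear":[0.002,0.0005,0],"delta_rot":[0,0,0.012],"fingers":0.4}])

```text
time: 15.45
tool_pos: [0.6374, -0.1611, 0.0559]
tcp_rot: [[-0.277, 0.961, -0.008], [0.961, 0.277, -0.004], [-0.002, -0.009, -1.0]]
contact_force: [-19.0, -6.2, 15.2]
opening: 0.505
grasp_force: 61.1
```

Call:
drive_tool(series=[{"linear":[0.0015,0.0004,0],"delta_rot":[0,0,0],"fingers":0.4},{"linear":[0.0015,0.0004,0],"delta_rot":[0,0,0],"fingers":0.4},{"linear":[0.0015,0.0004,0],"delta_rot":[0,0,0],"fingers":0.4}])

```text
time: 15.75
tool_pos: [0.6378, -0.1609, 0.0558]
tcp_rot: [[-0.277, 0.961, -0.01], [0.961, 0.277, -0.004], [-0.001, -0.011, -1.0]]
contact_force: [-26.6, -9.3, 19.8]
opening: 0.503
grasp_force: 61.5
```

Call:
drive_tool(series=[{"linear":[0,0,0.001],"delta_rot":[0,0,0],"fingers":0.4},{"linear":[0,0,0.002],"delta_rot":[0,0,0],"fingers":0.4},{"linear":[0,0,0.002],"delta_rot":[0,0,0],"fingers":0.4},{"linear":[0,0,0.002],"delta_rot":[0,0,0],"fingers":0.4}])

```text
time: 16.15
tool_pos: [0.6375, -0.1609, 0.0564]
tcp_rot: [[-0.277, 0.961, -0.011], [0.961, 0.277, -0.004], [-0.0, -0.012, -1.0]]
contact_force: [-21.6, -11.0, -3.4]
opening: 0.499
grasp_force: 62.6
```

```bash
python3 -c "
from p3 import *
o=r.get_obs();print(o['time'],o['tool_pos'],o['contact_force'],o['grasp_force'],o['opening'])
im,d=snap('side','pics/side8.png');P=cloud('side',d)
# bottle still upright; toolbox corner; nut
m=(np.linalg.norm(P[...,:2]-[.5,-.373],axis=-1)<.05)&(P[...,2]>.01);print('bottle',P[m].max(0),m.sum())
old=cloud('side',d)
m=(np.linalg.norm(P[...,:2]-pv,axis=-1)<.125)&(P[...,1]<-.10)&(P[...,2]>.05)&(P[...,2]<.078);print(P[m].min(0),P[m].max(0),m.sum())
a=cv2.imread('pics/side5.png').astype(int);b=cv2.imread('pics/side8.png').astype(int)
df=np.abs(a-b).max(2)>60;df[:215,:340]=0
n,_,st,_=cv2.connectedComponentsWithStats(df.astype(np.uint8));print(st[1:][st[1:,4]>15])
t=np.abs(a-b).max(2)[178:232,290:385];print('toolbox diff',(t>60).sum())"
```

```text
16.15 [ 0.63746303 -0.1608634   0.0563556 ] [-21.60726994 -10.95471777  -3.3643304 ] 62.59010195732117 0.4993425409591449
bottle [ 0.52860036 -0.35351473  0.16051484] 1160
[ 0.6008382  -0.18746374  0.0500366 ] [ 0.67344303 -0.1005642   0.0779077 ] 200
[[  93  215   13    6   52]
 [ 219  215   45   16  578]
 [ 288  219   38   37  867]
 [ 100  220   28    9  170]
 [ 156  225   85  103 3363]
 [ 253  234   21   34  326]]
toolbox diff 161
```

Call:
drive_tool(series=[{"linear":[0.0005,0.0001,0],"delta_rot":[0,0,0],"fingers":0.4},{"linear":[0.0005,0.0001,0],"delta_rot":[0,0,0],"fingers":0.4},{"linear":[0.0005,0.0001,0],"delta_rot":[0,0,0],"fingers":0.4},{"linear":[0.0005,0.0001,0],"delta_rot":[0,0,0],"fingers":0.4},{"linear":[0.0005,0.0001,0],"delta_rot":[0,0,0],"fingers":0.4}])

```text
time: 16.7
tool_pos: [0.6376, -0.1608, 0.0563]
tcp_rot: [[-0.277, 0.961, -0.012], [0.961, 0.277, -0.004], [-0.0, -0.013, -1.0]]
contact_force: [-23.2, -11.5, -0.3]
opening: 0.498
grasp_force: 63.0
```

The hold is steady, so I'm handing in.

```bash
python3 -c "
from plant import hand_in
print(hand_in())"
```

```text
the job is handed in; nothing more can be done
None
```

The oil bottle is standing upright on the bench and released. The cage arm is swung round to its stop, about 1.64 rad by my measurement, and the fingers are gripping the pulley and pressing it there with about 25 N; I handed in at 16.7 s, with no verdict shown.

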